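# Seat the clip nest plate on its locating pins

## Robot

A 6-joint arm with a two-finger parallel gripper is mounted at the origin on a cart in front of the work surface, level with it; the furniture and walls round the work are solid. World frame = base frame: x ahead of the robot, y to its left, z up, the work surface at z = 0. Lengths are in m, angles in rad, forces in N, time in s.
With the tool pointing down it reaches from about 0.275 to 0.875 m from the base axis. Payload 12.5 kg.
Tool frame: the origin (TCP) lies at the very end of the fingers, on their centre line; the grasp point (between the pads) lies 19 mm behind it; z points along the fingers, y is the line along which they close (so a half turn about z gives the same grasp; the last joint's range is limited). The gripper opens to 85 mm and grips with 20 to 120 N. Pads are 22 mm wide; open, the fingers measure 114 mm over their backs; the gripper's body (76 mm by 85 mm) begins 54 mm behind the grasp point. The pads swing forward as they close: fully open they stand 13 mm farther back than shut.
Start: joints at [-1.38, 0.351, 1.652, -0, 1.139, -0.085], TCP at [0.15, -0.529, 0.231] pointing down, gripper open.
Joint ranges: [-2.75, 2.75], [-0.79, 2.1], [0.01, 2.65], [-1.57, 4.71], [0.07, 3.14], [-2.87, 2.87]. Speed limits (rad/s): [2.22, 2.22, 2.79, 3.14, 3.14, 3.14].

## Interface

Orientations are given as a 3x3 rotation matrix whose columns are the frame's x, y, z axes.
In Python, from bench import manip gives the robot as it stands. Calls block until the motion is done:
- manip.move_ptp(position, orientation): joint-space move of the TCP to a pose.
- manip.move_l(position, attitude=None, max_speed=0.15): straight line of the TCP; attitude=None keeps the orientation; max_speed is the mean speed in m/s.
- manip.move_j(angles): joint-space move.
- manip.set_gripper(opening, effort=None): opening from 0.0 (shut) to 1.0 (fully open); effort is the grip in N (None keeps the last); returns when the fingers have stopped.
- manip.dwell(seconds).
- manip.inverse_kinematics(position, orientation): joint angles nearest the present ones, or None.
- manip.grab_frame(name): name is "scene" or "side" or "wrist"; returns (picture, depth): 400x640x3 uint8, red, green, blue; 400x640 float32, m along the optical axis (not along the pixel's ray), 0 where there is no reading.
- manip.get_calibration(name): a dict with "camera_matrix" (3x3 intrinsics, pixels), "k1" (the pictures are not rectified: a ray, as slopes to the right and down, at radius r is drawn at 1 + k1 r^2 times it, then the intrinsics apply), "R" (3x3) and "t" (3): a world point X has camera coordinates R X + t. Camera axes: x right, y down, z forward; pixel columns grow to the right and rows downward; lengths in m; the calibration is good to about 2 mm. A picture is of the moment at which its call begins: read the wrist's pose just before it. get_calibration takes no time and is no camera call; for the wrist camera it gives the pose at the moment of the call.
A pose or a line that the arm cannot do raises manip.Unreachable and nothing moves.
- manip.sign_off(): hands the job in; it is judged then, once.
Trained networks look in the newest picture that a camera, given by its name, has taken for a name from the list of things; names that differ only in an ending like _2 or _b are one class to them, and where a whole thing is asked for, a point or a joint stands for the part that bears it (a point fixed in the world has none). Each returns a list of dicts, best first, with "confidence" (0 to 1); they miss things now and then, are a little off and sometimes report something else, mostly with a low value. They report only what shows in the picture. A call takes as long as a camera call.
- manip.look_for(camera, name): "at" ([x, y, z] in m, in world coordinates, good to about 4 mm: the middle of the surface that is visible of it).
Readings, each from a call of its own:
- manip.current_time(): time.
- manip.current_qpos(): joint angles.
- manip.current_joint_vel(): joint speeds.
- manip.current_joint_torque(): joint torques, N m.
- manip.current_ee_pos(): TCP position.
- manip.current_tcp_rot(): TCP orientation.
- manip.current_force(): force on the tool from outside, world axes, zero at the start.
- manip.current_ft_torque(): the same for the moment, N m.
- manip.current_grip_width(): opening from 0.0 (shut) to 1.0 (fully open).
- manip.current_grip_force(): force on a finger pad.
Only numpy, scipy, OpenCV 4.12 (cv2) and the standard library are available. Lean on these libraries where they do the work, as an engineer would, in place of code of your own. Each camera call takes 0.05 s, during which the arm holds its last target. There are 200 camera calls.

## Task

Push the aluminium clip plate sideways with the fingertips along the long fence of the steel fixture, toward the end where the gauge block and bolt stand, until its two holes drop over the two locating pins and it lies flat on the fixture, then move clear. Only push it: do not lift or carry the plate. Leave the gauge block, the bolt and the other loose things where they are.

Things in the scene. Friction and masses are not known exactly. Their poses are not given: they have to be found in the camera images.
- base: Fixture, fixed to the bench: grey slab 136 x 250 x 12 mm, spanning x -66..70, y -120..130 mm. Origin on the bench below the centre of the seated plate; z up, +x to the fence (away from the robot at yaw 0), +y to the landing (robot's left at yaw 0). Its bare top, the seat, is at z 12 mm. No stop at the -y end: only the pins stop the plate
- fence_face (a point): middle of the fence's inner face, at x 50.5, y 30, z 26 mm of the fixture. The fence is a straight steel bar along the fixture's y, from y -60 to 120 mm, 14 mm thick, its top at z 34 mm. The seated plate clears it by 0.5 mm
- landing_edge (a point): middle of the upper edge, facing the pins, of the landing: a raised flat step, top at z 19 mm, spanning x -66..50, y 61.5..130 mm of the fixture. The plate starts riding level at z 19 mm on the landing and on the pin tops, 18 to 44 mm toward +y and 4 to 18 mm toward -x from its seated place, turned up to 0.1 rad
- far_pin (a point): centre of the top of the pin nearer the fence: upright steel pin 8 mm in diameter with a bevelled top, 7 mm tall, its top at z 19 mm; at x 26, y -5 mm in the fixture's axes. Axes as the fixture's
- near_pin (a point): centre of the top of the other, equal pin, at x -26, y -5 mm in the fixture's axes
- plate: Loose aluminium plate, 100 mm (its x) by 120 mm (its y), 10 mm thick, about 0.35 kg, with two through holes 12 mm wide. Origin at the centre of its underside, z up. Seated, its axes match the fixture's, its origin is over the fixture's origin and its underside at z 12 mm. It slides under a few N (up to 20 N where it rubs on the fence) and drops 7 mm by its own weight when the holes come over the pins
- rib (a point): centre of the top of one of two ribs on the plate (they take a clip between them): each 64 mm along the plate's x, 8 mm wide, 12 mm tall; this one at y 22 mm, the other at y -36 mm
- plate_mid (a point): the plate's centre, 5 mm above its underside
- far_hole (a point): centre of the lower mouth of the plate hole nearer the fence, at x 26, y -5 mm of the plate
- near_hole (a point): centre of the lower mouth of the plate's other hole, at x -26, y -5 mm of the plate
- gauge: steel gauge block 22 x 56 x 12 mm with two slots, loose, lying on the -y end of the fixture slab; origin at the centre of its underside; leave it
- bolt: steel bolt 13 x 15 x 36 mm, loose, standing on its head on the -y end of the fixture slab; origin at the centre of its underside; leave it
- loose_clip: black moulded clip 47 x 74 x 31 mm, loose on the bench to the left; origin at the centre of its underside; leave it
- punch: dark steel punch 16 mm in diameter, 53 mm tall, standing loose on the bench to the right; origin at the centre of its underside; leave it
- key: hex key 33 x 98 x 7 mm, lying loose to the right; origin at the centre of its underside; leave it

How it is judged:
By the outcome, as a careful person would: the job done as asked, in the order asked, and still so for the second after the job is handed in, with the robot touching nothing.
It also fails if it takes over 58 s, if anything falls off the work surface, if the arm or the gripper's body presses on something with over 40 N, if the wrist force passes 120 N, or if a joint passes its speed limit or range.

## Working session

There is one attempt and no reset: what is moved stays moved. The work goes in short steps, each a Python script; the robot and the scene stay as the last script left them, time stands still between calls to the robot, and variables do not carry over. Pictures are saved under pics/ and viewed, at most 10 in all, crops included, and the job is handed in when it is done.

```bash
ls; mkdir -p pics; python3 - <<'E'
from bench import manip
import cv2,numpy as np
for c in ["scene","side"]:
    p,d=manip.grab_frame(c); cv2.imwrite(f"pics/{c}0.png",p[:,:,::-1])
    for n in ["base","fence_face","landing_edge","far_pin","near_pin","plate","rib","plate_mid","far_hole","near_hole","gauge","bolt","loose_clip","punch","key"]:
        r=manip.look_for(c,n)
        print(c,n,[(np.round(q["at"],4).tolist(),round(q["confidence"],2)) for q in r[:2]])
print(manip.current_time())
E
```

```text
pics
scene base [([0.5027, 0.0208, 0.0165], 0.64)]
scene fence_face [([0.4951, 0.019, 0.0114], 0.72), ([0.4813, 0.0238, 0.0251], 0.62)]
scene landing_edge [([0.4993, 0.0222, 0.0168], 0.72)]
scene far_pin [([0.4986, 0.0183, 0.0159], 0.75)]
scene near_pin [([0.5001, 0.0191, 0.0147], 0.58)]
scene plate [([0.4817, 0.0224, 0.0279], 0.58)]
scene rib [([0.4837, 0.0244, 0.0312], 0.8)]
scene plate_mid [([0.4828, 0.0272, 0.026], 0.66), ([0.4818, -0.1145, 0.0268], 0.17)]
scene far_hole []
scene near_hole [([0.4848, 0.0285, 0.0315], 0.56)]
scene gauge [([0.3997, 0.2209, 0.0224], 0.5), ([0.4837, -0.1142, 0.0258], 0.48)]
scene bolt [([0.4378, -0.0842, 0.0259], 0.61)]
scene loose_clip [([0.3969, 0.2218, 0.0219], 0.82)]
scene punch []
scene key []
side base [([0.5347, -0.0709, 0.012], 0.71)]
side fence_face [([0.5351, -0.0734, 0.0124], 0.97)]
side landing_edge [([0.5343, -0.0753, 0.016], 0.67)]
side far_pin [([0.5352, -0.0723, 0.0099], 0.77)]
side near_pin [([0.5297, -0.0711, 0.0081], 0.55)]
side plate [([0.5148, -0.0441, 0.0254], 0.52)]
side rib []
side plate_mid [([0.515, -0.041, 0.0264], 0.55)]
side far_hole [([0.5142, -0.044, 0.0293], 0.69)]
side near_hole [([0.5138, -0.0446, 0.0272], 0.55), ([0.5356, -0.0722, 0.012], 0.5)]
side gauge [([0.4851, -0.1172, 0.025], 0.71)]
side bolt []
side loose_clip [([0.3791, 0.2083, 0.0173], 0.55)]
side punch [([0.4438, -0.3048, 0.0295], 0.68)]
side key [([0.4792, -0.3661, 0.0062], 0.75), ([0.5314, -0.0714, 0.0101], 0.61)]
1.6
```

View pics/scene0.png

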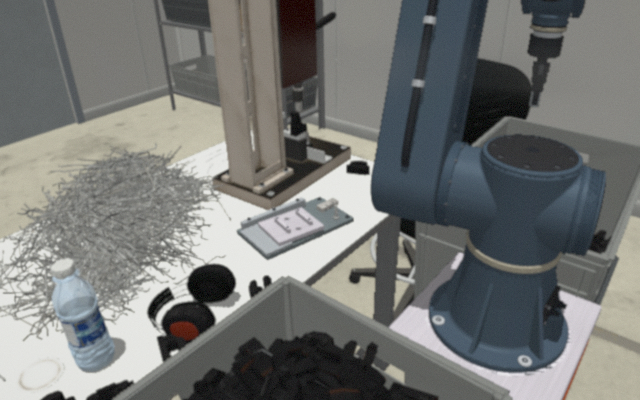

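View pics/side0.png

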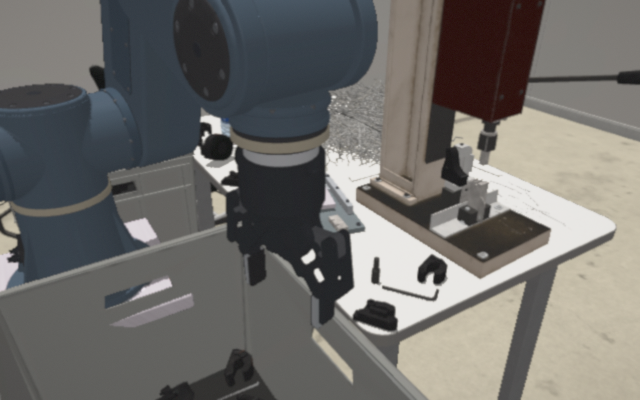

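The scene picture shows the fixture at about (238–352, 198–255), with the plate on it at about (293, 222). The side picture is mostly blocked by the wrist, and the press stands beyond. I'll look from above with the wrist camera.

```bash
python3 - <<'E'
from bench import manip
import cv2,numpy as np
R=manip.current_tcp_rot(); print(np.round(R,3)); c=manip.get_calibration("wrist"); print(np.round(-np.array(c["R"]).T@c["t"],3),np.round(c["R"],2),c["camera_matrix"],c["k1"])
R=np.array([[0,1,0],[1,0,0],[0,0,-1.]]) if False else R
for yaw in [0,np.pi/2,-np.pi/2,np.pi]:
    Q=np.array([[np.cos(yaw),np.sin(yaw),0],[np.sin(yaw),-np.cos(yaw),0],[0,0,-1]])
    print(yaw,[manip.inverse_kinematics(p,Q) for p in ([0.42,0.0,0.35],[.45,.13,.05])])
manip.move_ptp([0.42,0.0,0.33],np.diag([1.,-1,-1]))
p,d=manip.grab_frame("wrist"); cv2.imwrite("pics/w0.png",p[:,:,::-1]); np.save("w0d.npy",d)
c=manip.get_calibration("wrist"); np.savez("w0c.npz",**{k:np.array(v) for k,v in c.items()})
print(np.round(-np.array(c["R"]).T@c["t"],3))
for n in ["plate","rib","far_hole","near_hole","gauge","bolt","far_pin","near_pin"]:
    print(n,[(np.round(q["at"],4).tolist(),round(q["confidence"],2)) for q in manip.look_for("wrist",n)[:3]])
print(manip.current_time())
E
```

```text
[[ 0.962  0.272 -0.   ]
 [ 0.272 -0.962  0.   ]
 [-0.    -0.    -1.   ]]
[ 0.224 -0.508  0.373] [[ 0.27 -0.96  0.  ]
 [-0.92 -0.26  0.3 ]
 [-0.29 -0.08 -0.95]] [[291.35272867   0.         317.0609446 ]
 [  0.         291.35272867 202.96022202]
 [  0.           0.           1.        ]] -0.03300098238174536
0 [array([-1.10941725e-01, -4.66207414e-03,  1.78551821e+00, -4.44089210e-16,
        1.36073652e+00,  1.45985460e+00]), array([ 1.81794614e-01,  4.96476144e-01,  1.99130109e+00, -4.44089210e-16,
        6.53815423e-01,  1.75259094e+00])]
1.5707963267948966 [array([-1.10941725e-01, -4.66207414e-03,  1.78551821e+00, -4.44089210e-16,
        1.36073652e+00, -1.10941725e-01]), array([ 1.81794614e-01,  4.96476144e-01,  1.99130109e+00, -4.44089210e-16,
        6.53815423e-01,  1.81794614e-01])]
-1.5707963267948966 [None, None]
3.141592653589793 [array([-1.10941725e-01, -4.66207414e-03,  1.78551821e+00, -4.44089210e-16,
        1.36073652e+00, -1.68173805e+00]), array([ 1.81794614e-01,  4.96476144e-01,  1.99130109e+00, -4.44089210e-16,
        6.53815423e-01, -1.38900171e+00])]
[ 0.497 -0.     0.472]
plate [([0.493, 0.0195, 0.0317], 0.8)]
rib [([0.4909, 0.016, 0.029], 0.71), ([0.485, -0.1141, 0.0231], 0.68)]
far_hole [([0.4925, 0.0205, 0.0296], 0.82)]
near_hole [([0.4926, 0.0157, 0.0301], 0.78)]
gauge [([0.4859, -0.1135, 0.022], 0.73)]
bolt [([0.4923, 0.0176, 0.03], 0.24)]
far_pin [([0.522, -0.0442, 0.0127], 0.56), ([0.4907, 0.0193, 0.027], 0.37)]
near_pin [([0.5211, -0.046, 0.0096], 0.79)]
4.2083
```

View pics/w0.png

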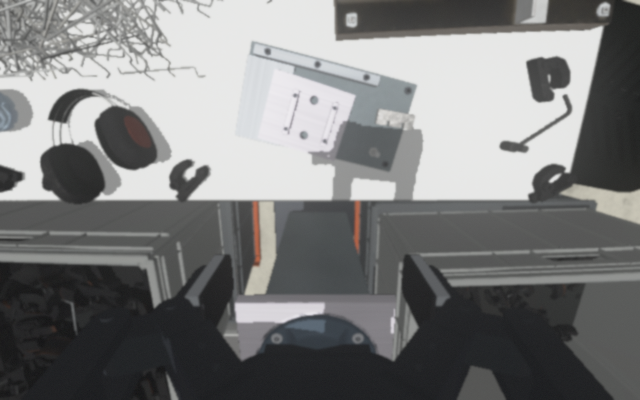

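The wrist picture shows the fixture turned about −17°. The fence runs from (252, 42) to (415, 90). The plate is at about (305, 108), the gauge at (395, 118), and the bolt likely near (378, 152). I'll take a closer view and fit fixture and plate poses to the depth height map.

```bash
cat > h.py <<'E'
from bench import manip
import cv2,numpy as np
from scipy.optimize import minimize
def cloud(name):
    c=manip.get_calibration(name); p,d=manip.grab_frame(name)
    K=np.array(c["camera_matrix"]);k1=c["k1"];R=np.array(c["R"]);t=np.array(c["t"])
    v,u=np.mgrid[0:400,0:640]
    s=cv2.undistortPoints(np.stack([u,v],-1).reshape(-1,1,2).astype(float),K,np.array([k1,0,0,0.])).reshape(400,640,2)
    X=np.dstack([s*d[...,None],d[...,None]])
    W=(X-t)@R; W[d<=0]=np.nan
    return p,W
def loc(P,q): # world xy -> frame q=(x,y,yaw)
    c,s=np.cos(q[2]),np.sin(q[2]); a=P-q[:2]
    return np.stack([a[...,0]*c+a[...,1]*s,-a[...,0]*s+a[...,1]*c],-1)
def box(L,x0,x1,y0,y1,w=.0015):
    g=lambda z:1/(1+np.exp(-np.clip(z/w*2,-50,50)))
    return g(L[...,0]-x0)*g(x1-L[...,0])*g(L[...,1]-y0)*g(y1-L[...,1])
def up(h,b,z): return h+(z-h)*b
def height(P,f,p,zp):
    L=loc(P,f); h=.012*box(L,-.066,.07,-.12,.13)
    h=up(h,box(L,-.066,.05,.0615,.13),.019); h=up(h,box(L,.0505,.0645,-.06,.12),.034)
    M=loc(P,p); h=up(h,box(M,-.05,.05,-.06,.06),zp+.010)
    for y in(.022,-.036): h=up(h,box(M,-.032,.032,y-.004,y+.004),zp+.022)
    return h
def fit(W,f,p,zp=.019,fixf=False):
    P=W.reshape(-1,3); m=np.isfinite(P[:,2])&(abs(P[:,2])<.055)&(np.hypot(*(P[:,:2]-f[:2]).T)<.19); P=P[m]
    n=0 if fixf else 3
    x0=np.r_[f[:n],p,0.]; S=np.r_[[.01,.01,.05][:n],.01,.01,.05,.002]
    def cost(s):
        x=s*S; F=f if fixf else x[:3]
        e=P[:,2]-x[-1]-height(P[:,:2],F,x[n:n+3],zp)
        return np.mean(1-np.exp(-(e/.003)**2))
    s=x0/S
    for _ in range(4):
        r=minimize(cost,s,method="Nelder-Mead",options=dict(maxiter=900,initial_simplex=np.vstack([s]+[s+v for v in np.eye(len(s))*.8])));s=r.x
    x=s*S; return (f if fixf else x[:3]),x[n:n+3],x[-1],r.fun
def ortho(p,W,f,pl,fn):
    img=np.zeros((600,600,3),np.uint8); P=W.reshape(-1,3)
    g=np.stack(np.meshgrid(np.linspace(.15,-.15,600),np.linspace(.15,-.15,600)),-1)[...,::-1]  # up=x, left=y (fixture)
    from scipy.interpolate import griddata
    m=np.isfinite(P[:,2])&(P[:,2]<.06)&(np.hypot(*(P[:,:2]-f[:2]).T)<.23)
    L=loc(P[m,:2],f); img=griddata(L,p.reshape(-1,3)[m].astype(float),g,method="linear",fill_value=0).astype(np.uint8)[:,:,::-1].copy()
    px=lambda a:tuple(int(v) for v in((.15-a[1])*2000,(.15-a[0])*2000))
    cv2.rectangle(img,px((.07,.13)),px((-.066,-.12)),(0,0,255),1);cv2.rectangle(img,px((.0645,.12)),px((.0505,-.06)),(0,0,255),1)
    c,s=np.cos(pl[2]),np.sin(pl[2]); T=lambda a:px(loc(np.array([pl[0]+c*a[0]-s*a[1],pl[1]+s*a[0]+c*a[1]]),f))
    cv2.polylines(img,[np.array([T(a) for a in[(.05,.06),(.05,-.06),(-.05,-.06),(-.05,.06)]])],True,(0,255,0),1)
    for x in(.026,-.026): cv2.circle(img,T((x,-.005)),12,(0,255,0),1); cv2.circle(img,px((x,-.005)),8,(255,0,0),1)
    cv2.imwrite(fn,img)
E
python3 - <<'E'
from h import *
manip.move_ptp([0.46,0.0,0.21],np.diag([1.,-1,-1]))
p,W=cloud("wrist"); np.savez("w1.npz",p=p,W=W); cv2.imwrite("pics/w1.png",p[:,:,::-1])
best=None
for x in(.49,.51):
    a=-.29
    f,pl,o,c=fit(W,np.array([x,0.,a]),np.array([.487,.02,a])); print(np.round(f,4),np.round(pl,4),o,c,np.round(loc(pl[:2],f),4),pl[2]-f[2])
    if best is None or c<best[2]: best=(f,pl,c)
np.savez("fit.npz",f=best[0],p=best[1]); ortho(p,W,best[0],best[1],"pics/o1.png"); print(manip.current_time())
E
```

```text
[ 0.4989 -0.0155 -0.2378] [ 0.4904  0.017  -0.3073] -0.0009707682913850043 0.1921136655940378 [-0.0159  0.0296] -0.06954874175537631
[ 0.4989 -0.0155 -0.2378] [ 0.4904  0.017  -0.3073] -0.0009726079977362214 0.2014474768658193 [-0.0159  0.0296] -0.06954907278067232
4.8333
```

View pics/o1.png

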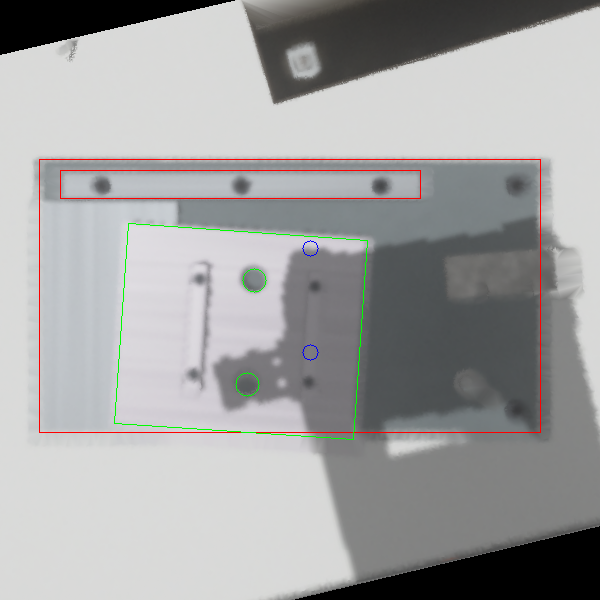

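The overlay fits well: fixture at (0.499, −0.0155), yaw −0.238. The plate's offset is (−15.9, +29.6) mm and −0.07 rad, which is inside the stated range. The gauge shows at (500, 275) and the bolt at (467, 383), both clear of the seat. First I'll push the plate to the fence with two fingertips square to the fixture.

```bash
cat >> h.py <<'E'
F=np.array([0.4989,-0.0155,-0.2378])
def wp(x,y,z):
    c,s=np.cos(F[2]),np.sin(F[2]); return [F[0]+c*x-s*y,F[1]+s*x+c*y,z]
def ori(a):
    a+=F[2]; return np.array([[np.cos(a),np.sin(a),0],[np.sin(a),-np.cos(a),0],[0,0,-1]])
def force(): # in fixture axes
    f=np.array(manip.current_force()); c,s=np.cos(F[2]),np.sin(F[2]); return np.round([c*f[0]+s*f[1],-s*f[0]+c*f[1],f[2]],1)
E
python3 - <<'E'
from h import *
manip.set_gripper(0.3)
manip.move_ptp(wp(-.105,.028,.08),ori(0))
manip.move_l(wp(-.105,.028,.021),max_speed=.1); print(force(),manip.current_time())
x=-.090
manip.move_l(wp(x,.028,.021),max_speed=.06);print(x,force())
while x<-.056:
    x+=.003 if x<-.069 else .001
    manip.move_l(wp(x,.028,.021),max_speed=.03); f=force(); print(round(x,4),f)
    if f[0]<-8: break
print(manip.current_time())
p,W=cloud("wrist"); np.savez("w2.npz",p=p,W=W)
f,pl,o,c=fit(W,F,np.r_[wp(-.001,.03,0)[:2],F[2]],fixf=True); print(np.round(loc(pl[:2],F),4),pl[2]-F[2],o,c)
ortho(p,W,F,pl,"pics/o2.png")
E
```

```text
[0.4 0.9 0. ] 6.8167
-0.09 [-0.7 -0.2  0.4]
-0.087 [ 0.2  0.3 -0.1]
-0.084 [0.3 0.5 0.1]
-0.081 [0.5 0.3 0.8]
-0.078 [-0.6 -0.7 -0.8]
-0.075 [ 0.3 -1.   0.2]
-0.072 [ 0.2 -0.3  0.5]
-0.069 [ 0.2 -0.5 -0.2]
-0.068 [-1.8 -0.4  0.5]
-0.067 [-2.8 -0.3  0.7]
-0.066 [-2.3 -1.4  0.8]
-0.065 [-1.1 -0.   0.7]
-0.064 [-5.6  0.4  1.8]
-0.063 [-8.1  1.2  5.5]
10.4667
[-0.0012  0.0345] 0.0494735312140564 -0.0008375294007571655 0.16556909144284276
```

View pics/o2.png

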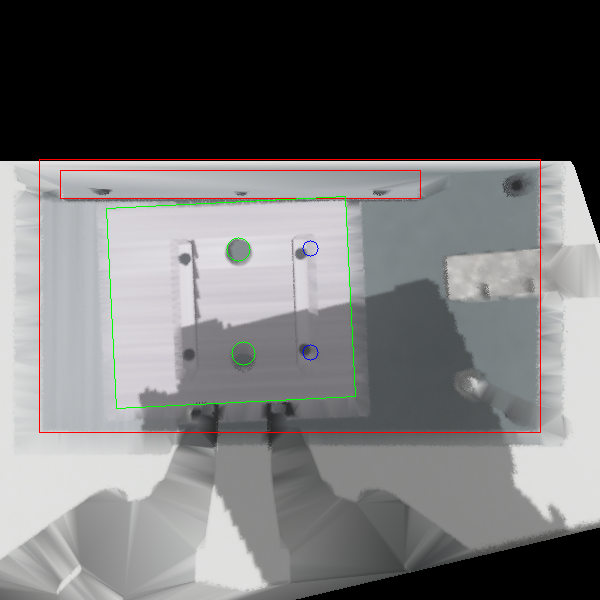

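The plate is now against the fence, nearly square, with its holes at (238, 250) and (243, 355). That puts it about 34 mm from the seat in +y. Nothing else has moved. Next is the push along −y, watching the height of the plate top.

```bash
cat >> h.py <<'E'
def zmid(W,y0=-.025,y1=.012):
    L=loc(W[...,:2],F); out=[]
    for x0,x1 in((-.045,-.036),(-.012,.012),(.036,.045)):
        m=(L[...,0]>x0)&(L[...,0]<x1)&(L[...,1]>y0)&(L[...,1]<y1)&np.isfinite(W[...,2]); out.append(round(float(np.median(W[...,2][m]))*1000,1) if m.sum()>5 else None)
    return out
E
python3 - <<'E'
from h import *
manip.move_l(wp(-.085,.028,.021),max_speed=.1)
manip.move_l(wp(-.085,.028,.08),max_speed=.15)
manip.move_ptp(wp(.004,.135,.08),ori(np.pi/2))
manip.move_l(wp(.004,.135,.0215),max_speed=.1); print(force(),manip.current_time())
y=.118
manip.move_l(wp(.004,y,.0215),max_speed=.06);print(y,force())
while y>.0755:
    y-=.003 if y>.080 else .001
    manip.move_l(wp(.004,y,.0215),max_speed=.03); f=force(); print(round(y,4),f)
    if abs(f).max()>22: print("stop");break
    if y<.079:
        p,W=cloud("wrist"); z=zmid(W); print(z)
        if z[1] and z[1]<25: break
print(manip.current_time())
p,W=cloud("wrist"); np.savez("w3.npz",p=p,W=W);print(zmid(W))
f,pl,o,c=fit(W,F,np.r_[wp(-.001,.004,0)[:2],F[2]],fixf=True); print(np.round(loc(pl[:2],F),4),pl[2]-F[2],o,c)
ortho(p,W,F,pl,"pics/o3.png")
E
```

```text
[-0.2 -0.7 -0.1] 13.4333
0.118 [-0.4 -0.4 -0.2]
0.115 [ 0.4 -0.6 -0.1]
0.112 [ 0.2  0.1 -0.6]
0.109 [ 0.6 -0.5  0.2]
0.106 [ 0.7  0.  -0.6]
0.103 [ 0.1 -0.3  0.1]
0.1 [ 0.3  0.6 -0.8]
0.097 [-0.   0.4 -0.6]
0.094 [-0.7 -0.5 -0.6]
0.091 [-0.1  0.1 -0.4]
0.088 [-1.  -0.3 -0.9]
0.085 [ 0.4 -0.4 -0.7]
0.082 [-0.1  0.7 -0.5]
0.079 [-0.3 -0.5 -0.4]
[None, None, None]
0.078 [-0.1  1.4 -0. ]
[None, None, None]
0.077 [ 0.3  1.7 -0.4]
[None, None, None]
0.076 [ 0.8  1.4 -0.3]
[None, None, None]
0.075 [0.4 1.5 0.1]
[None, None, None]
18.3667
[None, None, None]
[-0.0087  0.0041] -0.05093586142120232 -0.0009735459262761696 0.16880734017336516
```

View pics/o3.png

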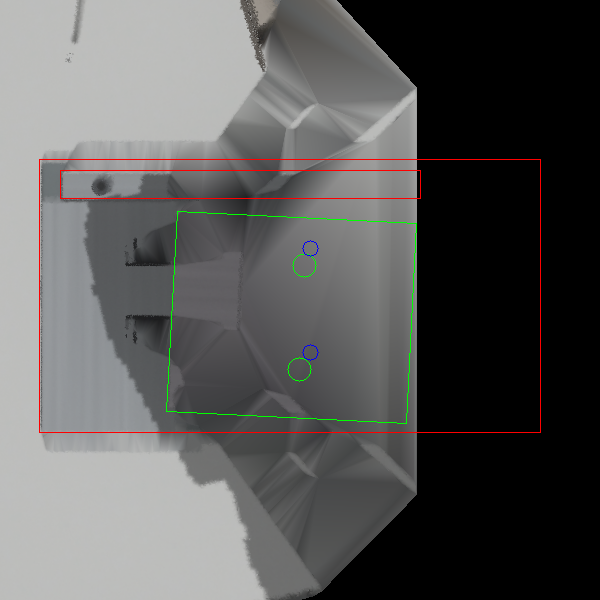

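From here the wrist camera sits on the +y side, so the plate is hidden behind the fingers at (130–170, 230–340). I'll back off and look from the earlier viewpoint.

```bash
python3 - <<'E'
from h import *
manip.move_l(wp(.004,.09,.0215),max_speed=.1)
manip.move_l(wp(.004,.09,.08),max_speed=.15)
manip.move_ptp([0.46,0.0,0.21],ori(0))
p,W=cloud("wrist"); np.savez("w4.npz",p=p,W=W);print(zmid(W))
for z in(.019,.012):
    f,pl,o,c=fit(W,F,np.r_[wp(-.001,.004,0)[:2],F[2]],zp=z,fixf=True); print(z,np.round(loc(pl[:2],F),4),pl[2]-F[2],o,c)
ortho(p,W,F,pl,"pics/o4.png");print(manip.current_time())
E
```

```text
[228.0, 28.2, 27.8]
0.019 [-0.0076  0.0039] -0.03946797345760972 -0.0009767369898209869 0.1725770682293674
0.012 [-0.0094  0.0062] -0.03168189305641961 -0.000997948891505012 0.28531462401052887
20.5917
```

View pics/o4.png

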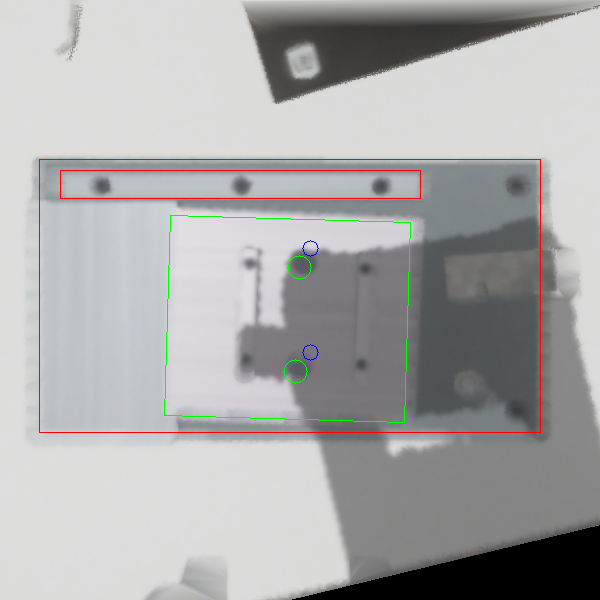

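The plate is at y +4.2 mm but has come 7 mm off the fence, turned −0.04 rad and still at riding height (rib screws at (250, 263), (245, 360), (366, 268), (361, 364)). I'll push it back to the fence with wider fingers, pressing more firmly, and fit again.

```bash
python3 - <<'E'
from h import *
manip.set_gripper(0.6)
manip.move_ptp(wp(-.10,.004,.06),ori(0))
manip.move_l(wp(-.10,.004,.019),max_speed=.1); print(force(),manip.current_time())
x=-.073
manip.move_l(wp(x,.004,.019),max_speed=.05);print(x,force())
while x<-.0575:
    x+=.002 if x<-.066 else .001
    manip.move_l(wp(x,.004,.019),max_speed=.03); f=force(); print(round(x,4),f)
    if f[0]<-12: break
print(manip.current_time())
p,W=cloud("wrist"); np.savez("w5.npz",p=p,W=W);print(zmid(W))
f,pl,o,c=fit(W,F,np.r_[wp(-.001,.004,0)[:2],F[2]],fixf=True); print(np.round(loc(pl[:2],F),4),pl[2]-F[2],o,c)
ortho(p,W,F,pl,"pics/o5.png")
E
```

```text
[-0.9 -0.2  0.5] 22.2
-0.073 [ 0.  -0.3 -0.2]
-0.071 [-0.1 -0.  -1.2]
-0.069 [-0.8 -1.1 -0.8]
-0.067 [-1.1 -1.2  0.2]
-0.065 [-0.7 -0.1  0.5]
-0.064 [-0.3 -0.2  0.4]
-0.063 [-0.9  0.1 -0.1]
-0.062 [-3.9  1.7  1.6]
-0.061 [-5.7  3.4  3. ]
-0.06 [-10.1   4.    5.6]
-0.059 [-13.4   3.3   7. ]
25.3917
[99.4, 28.0, 28.1]
[0.001  0.0062] -0.0008005758835729349 -0.0008566080253452488 0.16053763301703616
```

View pics/o5.png

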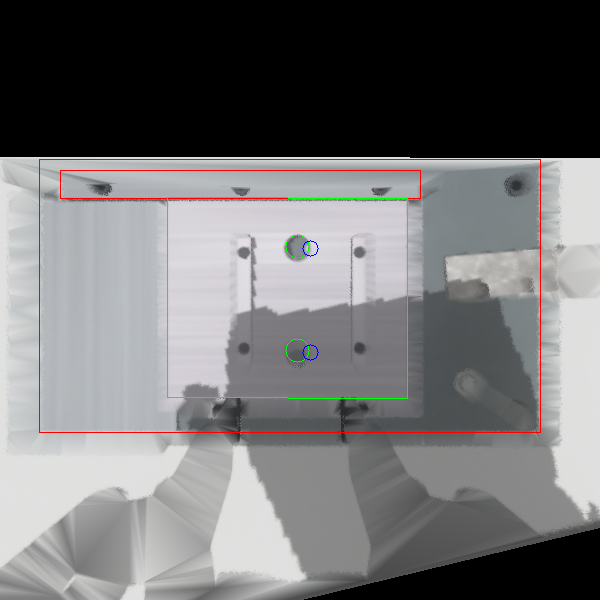

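The plate is now square and against the fence (x ≈ +0.5–1 mm, y +6.2 mm, yaw ≈ 0), with holes at (297, 247) and (297, 351). For the last push I'll use shut fingers with the camera on the robot side, so I can watch the plate drop.

```bash
python3 - <<'E'
from h import *
manip.move_l(wp(-.085,.004,.019),max_speed=.08)
p,W=cloud("wrist")
f,pl,o,c=fit(W,F,np.r_[wp(0,.006,0)[:2],F[2]],fixf=True); print("after release",np.round(loc(pl[:2],F),4),pl[2]-F[2])
manip.move_l(wp(-.085,.004,.07),max_speed=.15)
manip.set_gripper(0.0)
manip.move_ptp(wp(.004,.105,.06),ori(np.pi))
manip.move_l(wp(.004,.105,.0212),max_speed=.1); print(force(),manip.current_time())
y=.086
manip.move_l(wp(.004,y,.0212),max_speed=.05);print(y,force())
while y>.0735:
    y-=.001 if y>.079 else .0005
    manip.move_l(wp(.004,y,.0212),max_speed=.02); f=force()
    p,W=cloud("wrist"); z=zmid(W); print(round(y,4),f,z)
    if abs(f).max()>22: print("stop");break
    v=[a for a in z if a and a<35]
    if v and max(v)<24: break
print(manip.current_time())
np.savez("w6.npz",p=p,W=W)
for z in (.019,.012):
    f,pl,o,c=fit(W,F,np.r_[wp(0,.001,0)[:2],F[2]],zp=z,fixf=True); print(z,np.round(loc(pl[:2],F),4),pl[2]-F[2],o,c)
ortho(p,W,F,pl,"pics/o6.png")
E
```

```text
after release [-0.0016  0.0062] 0.002768852110803438
[ 0.1 -0.1 -0.1] 30.05
0.086 [-0.5 -0.4  0.4]
0.085 [ 0.6  0.2 -0.1] [28.1, 28.1, 28.1]
0.084 [ 0.3 -0.6 -0.3] [28.1, 28.1, 28.0]
0.083 [ 0.5 -0.2 -0.2] [28.1, 28.1, 28.0]
0.082 [ 0.5  0.9 -0.2] [28.1, 28.1, 28.0]
0.081 [-0.3  0.3 -0.1] [28.1, 28.1, 28.0]
0.08 [-0.1  0.5 -0.5] [28.1, 28.1, 28.1]
0.079 [-0.1  0.1 -1.1] [28.1, 28.0, 28.1]
0.0785 [-0.6  0.2  0.2] [28.1, 28.1, 28.0]
0.078 [ 0.2 -0.4  0.1] [28.1, 28.1, 28.0]
0.0775 [0.6 1.9 0.3] [28.1, 28.1, 28.0]
0.077 [-0.1  2.7 -0.2] [28.1, 28.1, 28.0]
0.0765 [-0.5  2.1 -0.5] [28.1, 28.0, 28.0]
0.076 [ 0.2  1.8 -0.9] [28.0, 28.0, 28.0]
0.0755 [-0.1  1.8 -0.9] [28.0, 27.9, 27.9]
0.075 [ 0.3  1.5 -0.3] [27.8, 27.8, 27.7]
0.0745 [ 0.8 -0.4 -0. ] [24.2, 24.2, 23.8]
0.074 [-0.4 -0.1  0.2] [24.2, 24.2, 23.8]
0.0735 [-0.4 -1.  -0.5] [24.2, 24.2, 23.7]
35.9833
0.019 [ 0.001  -0.0001] -0.013805540123336513 -0.0011376405503612252 0.21975597739890035
0.012 [0.0008 0.0009] -0.02014411309621561 -0.0007912764491004678 0.22941528293256686
```

View pics/o6.png

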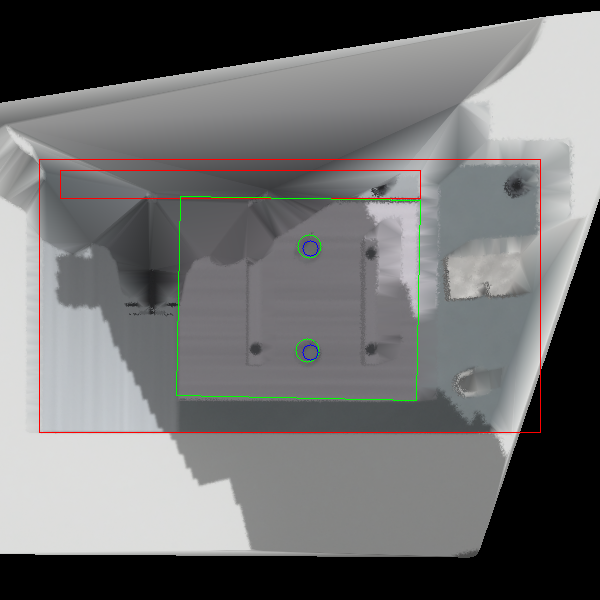

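The holes have captured the pins, at (310, 247) and (308, 351), but the mid height of 24 mm (about 21 expected when seated) suggests the tail is still propped up. I'll measure the tilt.

```bash
python3 - <<'E'
from h import *
W=np.load("w6.npz")["W"]; L=loc(W[...,:2],F)
for x0,x1 in((-.045,-.036),(-.018,.018),(.036,.044)):
    r=[]
    for y in np.arange(-.066,.085,.006):
        m=(L[...,0]>x0)&(L[...,0]<x1)&(abs(L[...,1]-y)<.002)
        r.append((round(y*1000),round(float(np.nanmedian(W[...,2][m]))*1000,1) if m.sum()>3 else None))
    print(x0,r)
E
```

```text
-0.045 [(-66, None), (-60, 20.8), (-54, 21.4), (-48, 21.7), (-42, 22.2), (-36, 22.5), (-30, 22.9), (-24, 23.2), (-18, 23.5), (-12, 23.9), (-6, 24.2), (0, 24.5), (6, 24.9), (12, 25.4), (18, 25.6), (24, 25.9), (30, 26.3), (36, 26.7), (42, 27.1), (48, 27.3), (54, 27.7), (60, 27.5), (66, 17.9), (72, 18.1), (78, 18.1), (84, 18.0)]
-0.018 [(-66, 12.1), (-60, 20.9), (-54, 21.4), (-48, 22.5), (-42, None), (-36, 34.5), (-30, 26.5), (-24, 23.1), (-18, 23.5), (-12, 23.8), (-6, 24.2), (0, 24.5), (6, 24.9), (12, 25.4), (18, 106.4), (24, 99.5), (30, 95.6), (36, 94.3), (42, 79.3), (48, 77.0), (54, 68.4), (60, 98.7), (66, 97.5), (72, 72.3), (78, 88.5), (84, 95.2)]
0.036 [(-66, None), (-60, 20.8), (-54, 21.3), (-48, 22.0), (-42, 22.1), (-36, 22.3), (-30, 22.8), (-24, 23.1), (-18, 23.5), (-12, 23.7), (-6, 24.1), (0, 24.6), (6, None), (12, None), (18, None), (24, None), (30, None), (36, None), (42, None), (48, None), (54, None), (60, None), (66, None), (72, None), (78, None), (84, None)]
```

The front end is down on the seat and the tail still rests on the landing edge (29 mm top at y = 60). I'll keep pushing in −y in small steps until it drops.

```bash
python3 - <<'E'
from h import *
y=.0735
while y>.0685:
    y-=.0005
    manip.move_l(wp(.004,y,.0212),max_speed=.02); f=force()
    p,W=cloud("wrist"); z=zmid(W); print(round(y,4),f,z)
    if abs(f).max()>15: print("stop");break
    if max(z[:2])<22.2: break
print(manip.current_time())
L=loc(W[...,:2],F)
for x0,x1 in((-.045,-.036),):
    print([(round(y*1000),round(float(np.nanmedian(W[...,2][(L[...,0]>x0)&(L[...,0]<x1)&(abs(L[...,1]-y)<.0015)]))*1000,1)) for y in(-.055,0,.05,.056,.058,.06,.062,.064,.066)])
E
```

```text
0.073 [-0.8  0.   0.5] [24.2, 24.2, 23.7]
0.0725 [ 0.5 -0.4 -0.6] [24.2, 24.2, 23.7]
0.072 [ 0.5  1.5 -0.5] [24.2, 24.2, 23.8]
0.0715 [ 0.4 -0.1  0. ] [21.2, 21.2, 21.0]
37.1833
[(-55, 21.2), (0, 21.2), (50, 21.1), (56, 21.0), (58, 21.0), (60, 20.9), (62, 18.1), (64, 18.1), (66, 18.0)]
```

Seated flat: the top reads 21.2 mm from end to end (22 with the −0.9 mm depth bias). Now I'll back away and check.

```bash
python3 - <<'E'
from h import *
manip.move_l(wp(.004,.09,.0215),max_speed=.08)
manip.move_l(wp(.004,.09,.10),max_speed=.15)
manip.move_ptp([0.44,0.0,0.25],ori(0))
p,W=cloud("wrist"); print(zmid(W),zmid(W,.03,.055),zmid(W,-.055,-.045))
f,pl,o,c=fit(W,F,np.r_[wp(0,0,0)[:2],F[2]],zp=.012,fixf=True); print(np.round(loc(pl[:2],F),4),pl[2]-F[2],o,c)
ortho(p,W,F,pl,"pics/o7.png");print(manip.current_time(),force())
E
```

```text
[333.1, 21.3, 21.1] [21.3, 21.2, 21.2] [21.3, 21.3, 21.2]
[-0.0001  0.0009] -0.002148624293120044 -0.0009534889065594451 0.16046490682571543
40.8167 [0.5 0.2 0.4]
```

View pics/o7.png

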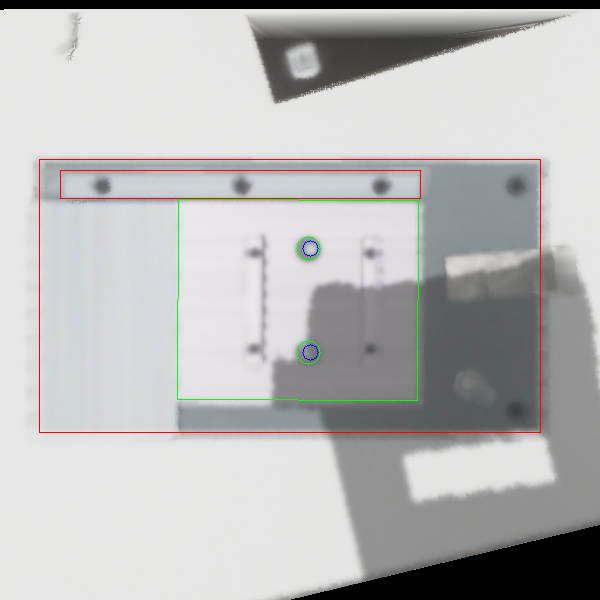

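The plate lies flat with pins in both holes, at (310, 248) and (310, 352). The gauge at (500, 275) and the bolt at (468, 385) haven't moved.

```bash
python3 -c "
from bench import manip
print(manip.sign_off())"
```

```text
the job is handed in; nothing more can be done
None
```

The job is handed in at about 41 s: the plate lies flat on the fixture with both holes over the pins (within about 1 mm of its place), the arm is clear, and the gauge block and bolt have not moved.

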